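# Tip one soap bar out of a two-bar scoop

### The arm

A 6-joint arm with a two-finger parallel gripper is mounted at the origin on a cart in front of the work surface, level with it; the furniture and walls round the work are solid. World frame = base frame: x ahead of the robot, y to its left, z up, the work surface at z = 0. Lengths are in m, angles in rad, forces in N, time in s.
With the tool pointing down it reaches from about 0.375 to 0.975 m from the base axis. Payload 3.8 kg.
Tool frame: the origin (TCP) lies where the fingers leave the gripper's body, on its centre line; the fingertips stand 73 mm ahead of it and the grasp point (between the pads) lies 54 mm ahead of it; z points along the fingers, y is the line along which they close (so a half turn about z gives the same grasp; the last joint's range is limited). The gripper opens to 85 mm and grips with 20 to 120 N. Pads are 22 mm wide; open, the fingers measure 114 mm over their backs; the gripper's body (76 mm by 85 mm) begins 54 mm behind the grasp point. The pads swing forward as they close: fully open they stand 13 mm farther back than shut.
Start: joints at [-1.331, 0.264, 1.604, -0, 1.274, -0.037], TCP at [0.184, -0.649, 0.304] pointing down, gripper open.
Joint ranges: [-2.63, 2.63], [-0.94, 2.18], [0.31, 2.57], [-1.31, 4.45], [0, 2.66], [-2.55, 2.55]. Speed limits (rad/s): [2.57, 2.57, 3.14, 3.14, 3.14, 3.14].

### API

Orientations are given as a rotation vector (axis times angle).
In Python, from workcell import read_state, viewer, bot gives the robot as it stands.
- The arm moves only by the tool jog_arm, never from a script. Its argument "increments" is a list that holds one entry, the list of rows, each a list of 7 numbers: the shift along the tool's x, y, z in units of 30 mm (1.0 is 30 mm), then the turn, a rotation vector about the tool's x, y, z in units of 6 degrees (1.0 is 6 degrees), then the opening, from -1 (shut) to 1 (fully open). A call has exactly 5 rows; each row shifts and turns the commanded pose from where the row before left it, along the tool's axes as they then stand; what a row does not reach is not made up. A row lasts 1/12 s, in which the tool goes at most 41.7 mm and 7.16 degrees, less where a joint would pass 70% of its speed; a pose out of reach is approached as far as the arm can. A call is refused whole if a number of a shift passes 1 or a number of a turn 1, either way. A call with a gripper value outside its range is refused whole. The fingers move at their own pace and stop on an object; "force" is the grip in N (left out, the last holds). Time passes only in rows, so rows that do not move let the fingers close, or fill a call up. It gives the time, the measured TCP pose, the force, the opening and the grip force at its end, in the units of the state.
- read_state(): the state, without advancing time (a new reading comes with each control period).
- viewer.read_camera(name): name is "scene" or "top" or "wrist"; returns (picture, depth): 420x560x3 uint8, blue, green, red; 420x560 float32, m along the optical axis (not along the pixel's ray), 0 where there is no reading.
- viewer.camera_params(name): a dict with "fx", "fy", "cx", "cy" (pixels), "R" (3x3) and "t" (3): a world point X has camera coordinates R X + t; the wrist camera has in their place "hand_eye" (4x4, takes a point from camera to tool coordinates, whose origin is the TCP and whose axes are the flange's). Camera axes: x right, y down, z forward; pixel columns grow to the right and rows downward; lengths in m; the calibration is good to about 2 mm. A picture is of the moment at which its call begins: read the wrist's pose just before it. camera_params takes no time and is no camera call.
- bot.finish_job(): hands the job in; it is judged then, once.
The state is a dict: "time": time; "q": joint angles; "joint_vel": joint speeds; "joint_torque": joint torques, N m; "tool_pos": TCP position; "tcp_rot": TCP orientation; "wrist_force": force on the tool from outside, world axes, zero at the start; "torque": the same for the moment, N m; "width": opening from 0.0 (shut) to 1.0 (fully open); "grip_force": force on a finger pad.
Only numpy, scipy, OpenCV 4.12 (cv2) and the standard library are available. Lean on these libraries where they do the work, as an engineer would, in place of code of your own. Each camera call takes 0.05 s, during which the arm holds its last target. There are 200 camera calls.

### The job

Two bars of soap lie stacked in the metal scoop. Pick up the scoop, hold it low over the wooden tray and tip its open end down slowly until only the upper bar slides out into the tray, without the gripper touching the soap. Then stand the scoop upright on the table beside the tray with the other bar still in it, and let go.

Things in the scene. Friction and masses are not known exactly. Their poses are not given: they have to be found in the camera images.
- scoop_mid (a point): centre (half-way up, 31 mm above the underside) of the bare aluminium scoop: a loose rectangular beaker 94 mm long (its x), 60 mm wide (its y), 62 mm tall, walls and floor 4 mm, about 0.22 kg, open on top. The end towards its -x, which faces roughly to the robot's right, towards the tray, is open too, above a sill 24 mm high; the side walls and the back (+x) end are full height. Grip it across its 60 mm width. Its z is up.
- bar_top: upper pink bar of soap, 47 x 79 x 26 mm (x, y, z), about 0.1 kg, flat on the lower bar with its length along the scoop; its origin is the centre of its underside, 30 mm above the scoop's underside at the start, so 6 mm higher than the sill. It starts to slide when the scoop is tipped by about 25 to 37 degrees (friction varies).
- bar_low: lower pink bar of soap, same size and mass, on the scoop's floor behind the sill, which keeps it in up to a tilt of about 60 degrees; its origin is the centre of its underside.
- tray: shallow open tray of light wood, fixed to the table, outside 170 x 150 x 26 mm (x, y, z), walls and floor 6 mm; its origin is the centre of its underside. It lies to the right of the scoop.

How it is judged:
By the outcome, as a careful person would: the job done as asked, in the order asked, and still so for the second after the job is handed in, with the robot touching nothing.
It also fails if it takes over 61 s, if anything falls off the work surface, if the arm or the gripper's body presses on something with over 40 N, if the wrist force passes 120 N, or if a joint passes its speed limit or range.

## Working session

There is one attempt and no reset: what is moved stays moved. The work goes in short steps, Python scripts to look and compute and a tool call to move; the robot and the scene stay as the last step left them, time stands still between calls to the robot, and variables do not carry over. Pictures are saved under pics/ and viewed, at most 10 in all, crops included, and the job is handed in when it is done.

Besides the shell and the picture viewer there is one more tool, called after "Call:" by a JSON object that holds its "fn" and its "kwargs", one argument or row to a line. jog_arm: Moves the arm, as the interface text tells. Its arguments: {"type":"object","properties":{"increments":{"type":"array","items":{"type":"array","items":{"type":"array","items":{"type":"number"}}}},"force":{"type":"number"}},"required":["increments"]}

```bash
mkdir -p pics; ls; python3 - <<'E'
from workcell import read_state, viewer, bot
import cv2, numpy as np
print(read_state())
for n in ("scene","top"):
    p,d=viewer.read_camera(n); cv2.imwrite(f"pics/{n}0.png",p); np.savez(f"{n}0.npz",p=p,d=d)
    c=viewer.camera_params(n); print(n,c)
print(viewer.camera_params("wrist"))
E
```

```text
pics
{'time': 0.0, 'q': array([-1.33087193e+00,  2.64751626e-01,  1.60541891e+00, -4.90611339e-06,
        1.27365716e+00, -3.69068493e-02]), 'joint_vel': array([ 3.76638418e-04,  5.45381689e-06, -3.78134621e-04,  2.13987437e-03,
       -3.80973175e-04,  1.87114307e-05]), 'joint_torque': array([-3.12052514e-03, -5.15117919e+01, -3.67317724e+01, -1.78409041e-04,
        1.30412015e-02, -7.25685368e-06]), 'tool_pos': array([ 0.18433883, -0.64874149,  0.3025386 ]), 'tcp_rot': array([-3.10934384e+00, -4.33153821e-01,  3.62835631e-04]), 'wrist_force': array([-0.15760668,  0.22434756, -0.53564097]), 'torque': array([ 0.01090308, -0.04031008, -0.02033998]), 'grip_force': 0.0, 'width': 0.9956334336275673}
scene {'fx': 540.672764413314, 'fy': 540.672764413314, 'cx': 284.0299461957791, 'cy': 210.0051839116997, 'R': array([[ 0.75081753, -0.66027223,  0.01770928],
       [-0.25211421, -0.31126294, -0.91627169],
       [ 0.61050099,  0.68348808, -0.40016568]]), 't': array([-0.5724046 ,  0.09717186,  0.75337318])}
top {'fx': 391.82831651984543, 'fy': 391.82831651984543, 'cx': 279.5332528072125, 'cy': 206.75305763532694, 'R': array([[-0.02120303, -0.99969837, -0.01239362],
       [-0.99347407,  0.02245736, -0.11182546],
       [ 0.11207006,  0.0099417 , -0.99365057]]), 't': array([-0.27505534,  0.53650772,  0.85325257])}
{'fx': 375.26100580097733, 'fy': 375.26100580097733, 'cx': 282.7050714478991, 'cy': 214.65580318457756, 'hand_eye': array([[-7.22500748e-05, -9.64260071e-01, -2.64957562e-01,
         6.70808141e-02],
       [ 9.99999068e-01, -4.30999550e-04,  1.29585148e-03,
        -8.80622481e-04],
       [-1.36373443e-03, -2.64957222e-01,  9.64259203e-01,
        -7.03355509e-02],
       [ 0.00000000e+00,  0.00000000e+00,  0.00000000e+00,
         1.00000000e+00]])}
```

View pics/scene0.png

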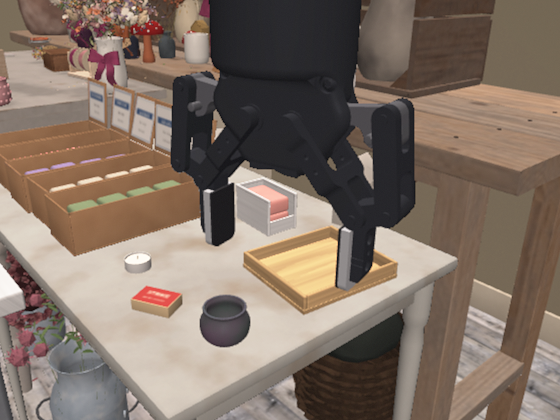

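View pics/top0.png

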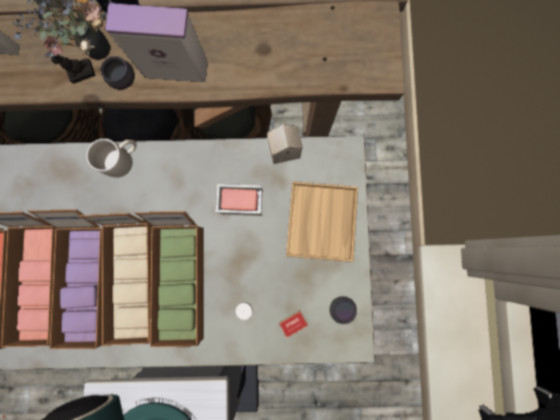

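The scene view shows the scoop with pink soap at about (267,205) and the tray at (320,265). In the top view the scoop is at (240,199), the tray at (323,222) and a beige box at (285,143). The arm is off to the right.

```bash
cat > h.py <<'E'
import cv2, numpy as np
from workcell import read_state, viewer, bot
from scipy.spatial.transform import Rotation as Ro
def cloud(d,c):
    v,u=np.indices(d.shape)
    P=np.stack([(u-c["cx"])/c["fx"]*d,(v-c["cy"])/c["fy"]*d,d],-1)
    return (P-c["t"])@c["R"]
def rays(px,c,z):
    px=np.atleast_2d(px).astype(float)
    D=np.c_[(px[:,0]-c["cx"])/c["fx"],(px[:,1]-c["cy"])/c["fy"],np.ones(len(px))]@c["R"]
    o=-c["R"].T@c["t"]; return o+D*((z-o[2])/D[:,2])[:,None]
def rect(P): 
    (x,y),(w,h),a=cv2.minAreaRect((P[:,:2]*1000).astype(np.float32)); return np.round([x,y,w,h,a],1)
E
python3 - <<'E'
from h import *
f=np.load("top0.npz");p,d=f["p"],f["d"];c=viewer.camera_params("top")
W=cloud(d,c)
hsv=cv2.cvtColor(p,cv2.COLOR_BGR2HSV)
def reg(u0,u1,v0,v1):
    m=np.zeros(d.shape,bool);m[v0:v1,u0:u1]=1;return m
R=reg(208,272,178,222)
print("table z",np.median(W[reg(215,280,225,260)][:,2]))
pink=R&((hsv[...,0]<12)|(hsv[...,0]>168))&(hsv[...,1]>70)
print("bar z",np.median(W[pink][:,2]),pink.sum())
ys,xs=np.nonzero(pink); print("bar top",rect(rays(np.c_[xs,ys],c,0.056)))
rim=R&(W[...,2]>0.045)&(d>0)
print("rim depth",rect(W[rim]), rim.sum())
ys,xs=np.nonzero(rim); print("rim ray@62",rect(rays(np.c_[xs,ys],c,0.062)))
bb=R&(p.min(-1)>190); 
ys,xs=np.nonzero(bb); print("bright rim",bb.sum(), rect(rays(np.c_[xs,ys],c,0.062)) if bb.sum() else 0)
T=reg(280,366,175,268)&(hsv[...,1]>70)
n,l,s,_=cv2.connectedComponentsWithStats(T.astype(np.uint8));k=1+np.argmax(s[1:,4])
ys,xs=np.nonzero(l==k); print("tray",s[k],rect(rays(np.c_[xs,ys],c,0.026)), np.median(W[l==k][:,2]))
B=reg(262,305,118,165)&(W[...,2]>0.03); print("box",rect(W[B]),W[B][:,2].max())
B=reg(150,206,205,345)&(W[...,2]>0.03); print("crate",np.round([W[B].min(0),W[B].max(0)],3))
cv2.imwrite("pics/topcrop.png",cv2.resize(p[170:230,205:305],None,fx=8,fy=8,interpolation=cv2.INTER_CUBIC))
for b in (150,165,180): 
  pass
E
```

```text
table z -3.326477035904631e-05
bar z 0.055523947752479215 748
bar top [ 546.6 -198.2   79.6   46.    86.5]
rim depth [ 546.9 -197.4   98.2   61.1   87.1] 1092
rim ray@62 [ 546.5 -197.4   97.9   62.4   87. ]
bright rim 162 [ 547.8 -198.1   95.8   59.5   87.2]
tray [ 287  182   71   80 4971] [ 496.4 -381.2  148.9  169.    84. ] 0.006458575873971351
box [ 564.  -313.9  258.1   69.9    7.2] 0.904421195373256
crate [[ 0.241 -0.296  0.03 ]
 [ 0.512 -0.003  0.904]]
```

View pics/topcrop.png

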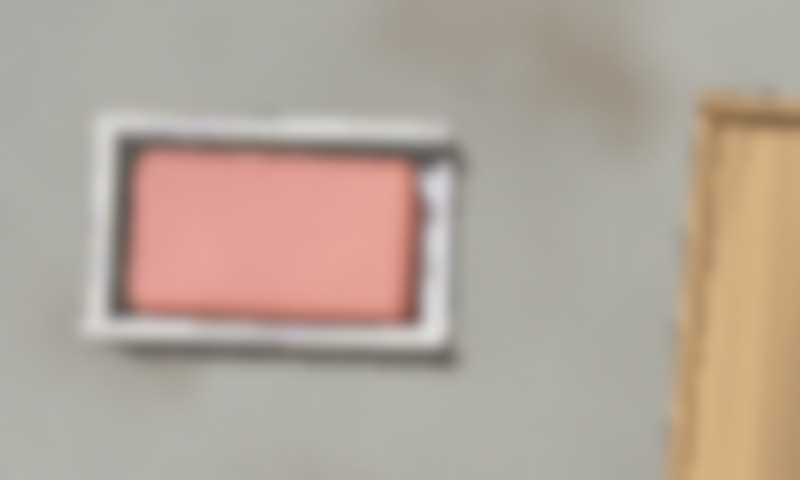

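The crop shows the scoop rim with its open side (low sill) on the right at about (440,250) and the soap at (275,235). I have the scoop, yaw and tray. Next I plan the approach and check how tall the neighbouring crate is.

```bash
cat >> h.py <<'E'
from scipy.optimize import least_squares
U=np.r_[[.03]*3,[np.radians(6)]*3]
def step(T,r):
    p,R=T; r=np.asarray(r[:6])*U; return p+R.apply(r[:3]), R*Ro.from_rotvec(r[3:])
def cur(): s=read_state(); return np.array(s["tool_pos"]),Ro.from_rotvec(s["tcp_rot"])
def plan(T,G,n):
    "constant row which, applied n times, brings pose T to pose G"
    def f(r):
        X=T
        for _ in range(n): X=step(X,r)
        return np.r_[X[0]-G[0],.3*(X[1].inv()*G[1]).as_rotvec()]
    r=least_squares(f,np.zeros(6)).x; print(n,np.round(r,2)); return r
SX=np.array([.052,.9986,0]); SX/=np.linalg.norm(SX)
def toolrot(sx,tilt=0):
    z=np.array([0,0,-1.]); R=Ro.from_matrix(np.c_[sx,np.cross(z,sx),z]); return R*Ro.from_rotvec([0,np.radians(tilt),0])
E
python3 - <<'E'
from h import *
f=np.load("top0.npz");W=cloud(f["d"],viewer.camera_params("top"))
for name,(u0,u1,v0,v1) in dict(crateedge=(185,206,205,240),box=(266,302,120,162)).items():
    Q=W[v0:v1,u0:u1].reshape(-1,3);Q=Q[(Q[:,2]>.02)&(Q[:,2]<.4)];print(name,np.round([Q.min(0),Q.max(0)],3))
T=cur();G=(np.array([.5475,-.1875,.20]),toolrot(SX))
for n in (20,25): plan(T,G,n)
E
```

```text
crateedge [[ 0.461 -0.111  0.02 ]
 [ 0.51  -0.072  0.17 ]]
box [[ 0.635 -0.337  0.02 ]
 [ 0.696 -0.264  0.131]]
20 [ 1.04 -0.04  0.17 -0.   -0.   -0.59]
25 [ 0.83 -0.03  0.14 -0.   -0.   -0.47]
```

Call:
{"fn": "jog_arm", "kwargs": {
  "increments": [
    [[0.82,-0.03,0.14,0,0,-0.47,1],[0.82,-0.03,0.14,0,0,-0.47,1],[0.82,-0.03,0.14,0,0,-0.47,1],[0.82,-0.03,0.14,0,0,-0.47,1],[0.82,-0.03,0.14,0,0,-0.47,1]]
  ]
}}

```text
time: 0.52
tool_pos: [0.2978, -0.5995, 0.2819]
tcp_rot: [-3.033, -0.815, 0.0]
wrist_force: [0.7, 0.4, -0.5]
width: 0.999
grip_force: 0.0
```

Call:
{"fn": "jog_arm", "kwargs": {
  "increments": [
    [[0.82,-0.03,0.14,0,0,-0.47,1],[0.82,-0.03,0.14,0,0,-0.47,1],[0.82,-0.03,0.14,0,0,-0.47,1],[0.82,-0.03,0.14,0,0,-0.47,1],[0.82,-0.03,0.14,0,0,-0.47,1]]
  ]
}}

```text
time: 0.93
tool_pos: [0.3949, -0.5241, 0.261]
tcp_rot: [-2.91, -1.182, 0.0]
wrist_force: [0.4, -0.1, -1.2]
width: 1.007
grip_force: 0.0
```

Call:
{"fn": "jog_arm", "kwargs": {
  "increments": [
    [[0.82,-0.03,0.14,0,0,-0.47,1],[0.82,-0.03,0.14,0,0,-0.47,1],[0.82,-0.03,0.14,0,0,-0.47,1],[0.82,-0.03,0.14,0,0,-0.47,1],[0.82,-0.03,0.14,0,0,-0.47,1]]
  ]
}}

```text
time: 1.35
tool_pos: [0.4706, -0.4274, 0.24]
tcp_rot: [-2.743, -1.53, 0.0]
wrist_force: [0.5, -0.7, 1.3]
width: 0.995
grip_force: 0.0
```

Call:
{"fn": "jog_arm", "kwargs": {
  "increments": [
    [[0.82,-0.03,0.14,0,0,-0.47,1],[0.82,-0.03,0.14,0,0,-0.47,1],[0.82,-0.03,0.14,0,0,-0.47,1],[0.82,-0.03,0.14,0,0,-0.47,1],[0.82,-0.03,0.14,0,0,-0.47,1]]
  ]
}}

```text
time: 1.77
tool_pos: [0.5205, -0.3152, 0.2191]
tcp_rot: [-2.535, -1.855, 0.0]
wrist_force: [0.6, 0.1, 0.9]
width: 0.999
grip_force: 0.0
```

Call:
{"fn": "jog_arm", "kwargs": {
  "increments": [
    [[0.8,-0.03,0.14,0,0,-0.47,1],[0.8,-0.03,0.14,0,0,-0.47,1],[0.8,-0.03,0.14,0,0,-0.47,1],[0.8,-0.03,0.14,0,0,-0.47,1],[0.4,-0.03,0.14,0,0,-0.47,1]]
  ]
}}

```text
time: 2.18
tool_pos: [0.5394, -0.2079, 0.198]
tcp_rot: [-2.286, -2.153, -0.0]
wrist_force: [1.3, 0.2, -0.2]
width: 1.002
grip_force: 0.0
```

```bash
cat >> h.py <<'E'
def wrist(name):
    p0,R=cur(); p,d=viewer.read_camera("wrist"); c=viewer.camera_params("wrist"); H=c["hand_eye"]
    M=R.as_matrix()@H[:3,:3]; o=p0+R.apply(H[:3,3]); c["R"]=M.T; c["t"]=-M.T@o
    cv2.imwrite(f"pics/{name}.png",p); return p,d,c
E
python3 - <<'E'
from h import *
p,d,c=wrist("w1"); W=cloud(d,c); hsv=cv2.cvtColor(p,cv2.COLOR_BGR2HSV)
near=np.linalg.norm(W[...,:2]-[.547,-.1975],axis=-1)<.075
rim=near&(W[...,2]>.045)&(W[...,2]<.075)&(d>0); print("rim",rect(W[rim]),rim.sum())
pink=near&((hsv[...,0]<12)|(hsv[...,0]>168))&(hsv[...,1]>70); ys,xs=np.nonzero(pink); print("pink z",np.median(W[pink][:,2]))
top=pink&(W[...,2]>.048); ys,xs=np.nonzero(top);print("bar",rect(rays(np.c_[xs,ys],c,.056)),rect(W[top]))
T=cur();print(T[0],np.round(read_state()["q"],3))
plan(T,(np.array([.547,-.1975,.13]),toolrot(SX)),5)
E
```

```text
rim [ 546.1 -196.5   99.1   61.3   86.8] 14418
pink z 0.05614046237824857
bar [ 520.4 -252.3  370.   188.7    7.3] [ 541.9 -196.4   97.1   86.7   39.4]
[ 0.5387502  -0.20651925  0.19697035] [-0.41   0.172  1.922  0.002  1.051 -0.354]
5 [ 0.06  0.05  0.45 -0.01 -0.01 -0.01]
```

View pics/w1.png

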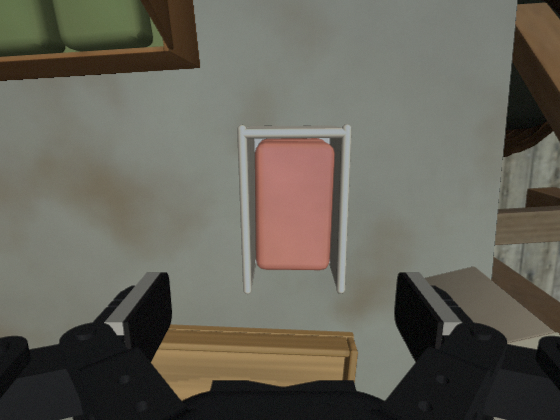

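The wrist view shows the scoop centred near (293,210), its open end facing down the image towards the tray. The fingers at (140,310) and (430,310) straddle it. Centre confirmed at (0.5465,-0.197), so I descend.

Call:
{"fn": "jog_arm", "kwargs": {
  "increments": [
    [[0.06,0.05,0.45,0,0,0,1],[0.06,0.05,0.45,0,0,0,1],[0.06,0.05,0.45,0,0,0,1],[0.06,0.05,0.45,0,0,0,1],[0.06,0.05,0.45,0,0,0,1]]
  ]
}}

```text
time: 2.65
tool_pos: [0.5471, -0.2024, 0.1292]
tcp_rot: [-2.292, -2.147, 0.001]
wrist_force: [0.4, 0.2, -0.2]
width: 1.002
grip_force: 0.0
```

```bash
python3 - <<'E'
from h import *
T=cur();print(T[0]);plan(T,(np.array([.5465,-.197,.087]),toolrot(SX)),4)
E
```

```text
[ 0.54713142 -0.20238967  0.12915432]
4 [ 0.04 -0.01  0.35 -0.   -0.   -0.03]
```

Call:
{"fn": "jog_arm", "kwargs": {
  "increments": [
    [[0.04,0,0.35,0,0,-0.03,1],[0.04,0,0.35,0,0,-0.03,1],[0.04,0,0.35,0,0,-0.03,1],[0.04,0,0.35,0,0,-0.03,1],[0,0,0,0,0,0,1]]
  ]
}}

```text
time: 3.07
tool_pos: [0.5464, -0.1964, 0.0867]
tcp_rot: [-2.274, -2.162, 0.003]
wrist_force: [-0.9, -0.1, -0.6]
width: 1.007
grip_force: 0.0
```

Call:
{"fn": "jog_arm", "kwargs": {
  "increments": [
    [[0,0,0,0,0,0,-1],[0,0,0,0,0,0,-1],[0,0,0,0,0,0,-1],[0,0,0,0,0,0,-1],[0,0,0,0,0,0,-1]]
  ],
  "force": 50
}}

```text
time: 3.48
tool_pos: [0.5483, -0.1974, 0.0902]
tcp_rot: [2.276, 2.163, 0.001]
wrist_force: [-0.8, -0.0, 1.8]
width: 0.692
grip_force: 56.7
```

Call:
{"fn": "jog_arm", "kwargs": {
  "increments": [
    [[0,0,0,0,0,0,-1],[0,0,0,0,0,0,-1],[0,0,0,0,0,0,-1],[0,0,0,0,0,0,-1],[0,0,0,0,0,0,-1]]
  ]
}}

```text
time: 3.9
tool_pos: [0.5483, -0.1974, 0.0902]
tcp_rot: [2.277, 2.164, 0.0]
wrist_force: [-1.0, -0.1, 6.3]
width: 0.694
grip_force: 57.3
```

Call:
{"fn": "jog_arm", "kwargs": {
  "increments": [
    [[0,0,-0.2,0,0,0,-1],[0,0,-0.4,0,0,0,-1],[0,0,-0.5,0,0,0,-1],[0,0,-0.5,0,0,0,-1],[0,0,-0.4,0,0,0,-1]]
  ]
}}

```text
time: 4.32
tool_pos: [0.5479, -0.197, 0.1504]
tcp_rot: [2.277, 2.164, 0.0]
wrist_force: [1.1, -0.0, -4.7]
width: 0.697
grip_force: 56.2
```

Call:
{"fn": "jog_arm", "kwargs": {
  "increments": [
    [[0,0,-0.3,0,0,0,-1],[0,0,-0.3,0,0,0,-1],[0,0,-0.2,0,0,0,-1],[0,0,0,0,0,0,-1],[0,0,0,0,0,0,-1]]
  ]
}}

```text
time: 4.73
tool_pos: [0.5479, -0.1972, 0.1735]
tcp_rot: [2.277, 2.164, 0.0]
wrist_force: [-0.3, 0.6, -3.8]
width: 0.699
grip_force: 56.3
```

```bash
python3 - <<'E'
from h import *
p,d,c=wrist("w2"); W=cloud(d,c)
T=cur();print(T[0],read_state()["wrist_force"],read_state()["width"])
# points in tool frame
Q=T[1].inv().apply((W-T[0]).reshape(-1,3)).reshape(W.shape)
hsv=cv2.cvtColor(p,cv2.COLOR_BGR2HSV)
pink=((hsv[...,0]<12)|(hsv[...,0]>168))&(hsv[...,1]>70)&(Q[...,2]<.09)&(Q[...,2]>0)&(abs(Q[...,1])<.035)
print("pink tool",np.round([*np.percentile(Q[pink],2,axis=0),*np.percentile(Q[pink],98,axis=0)],3))
s=(abs(Q[...,1])<.036)&(Q[...,2]<.06)&(Q[...,2]>.005)&(abs(Q[...,0])<.07)&~pink&(d>0)
print("rim tool",np.round([*np.percentile(Q[s],2,axis=0),*np.percentile(Q[s],98,axis=0)],3))
p,d=viewer.read_camera("scene"); cv2.imwrite("pics/s2.png",p)
E
```

```text
[ 0.54756067 -0.19700962  0.17289549] [-0.85084019  0.12424291 -3.86528453] 0.6972451044417101
pink tool [-0.017 -0.021  0.032  0.039  0.022  0.038]
rim tool [-0.02  -0.034  0.013  0.048  0.034  0.055]
```

View pics/w2.png

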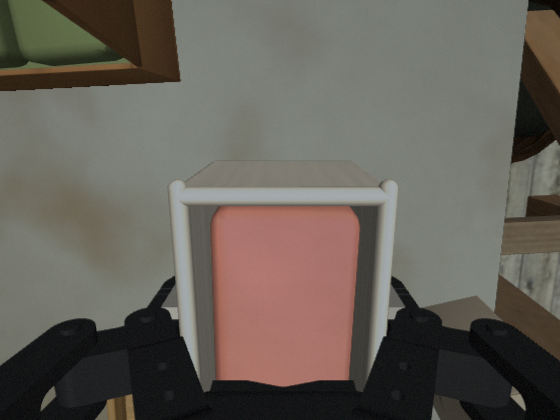

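The wrist view shows the scoop held level, bar at (285,295) inside the rim. Next I move over the tray, starting the tilt.

```bash
cat >> h.py <<'E'
LIP=np.array([-.046,0,.066]); 
def lipgoal(L,tilt): R=toolrot(SX,tilt); return np.array(L)-R.apply(LIP),R
def lip(): p,R=cur(); return np.round(p+R.apply(LIP),4), round(np.degrees(np.arccos(-R.as_matrix()[2,2])),2)
E
python3 - <<'E'
from h import *
T=cur();print(lip())
G=lipgoal([.498,-.34,.076],15);print(G[0]);plan(T,G,20)
E
```

```text
(array([ 0.5449, -0.2428,  0.1065]), np.float64(0.09))
[ 0.49942229 -0.31268648  0.15165678]
20 [-0.2  -0.07  0.01 -0.    0.12  0.  ]
```

Call:
{"fn": "jog_arm", "kwargs": {
  "increments": [
    [[-0.1,-0.03,0,0,0.1,0,-1],[-0.2,-0.07,0.01,0,0.12,0,-1],[-0.2,-0.07,0.01,0,0.12,0,-1],[-0.2,-0.07,0.01,0,0.12,0,-1],[-0.2,-0.07,0.01,0,0.12,0,-1]]
  ]
}}

```text
time: 5.25
tool_pos: [0.5368, -0.2246, 0.1712]
tcp_rot: [-2.246, -2.134, -0.069]
wrist_force: [0.3, -1.0, -4.7]
width: 0.694
grip_force: 56.3
```

Call:
{"fn": "jog_arm", "kwargs": {
  "increments": [
    [[-0.2,-0.07,0.01,0,0.12,0,-1],[-0.2,-0.07,0.01,0,0.12,0,-1],[-0.2,-0.07,0.01,0,0.12,0,-1],[-0.2,-0.07,0.01,0,0.12,0,-1],[-0.2,-0.07,0.01,0,0.12,0,-1]]
  ]
}}

```text
time: 5.67
tool_pos: [0.525, -0.2535, 0.1674]
tcp_rot: [-2.213, -2.103, -0.138]
wrist_force: [0.2, -0.0, -4.6]
width: 0.698
grip_force: 56.2
```

Call:
{"fn": "jog_arm", "kwargs": {
  "increments": [
    [[-0.2,-0.07,0.01,0,0.12,0,-1],[-0.2,-0.07,0.01,0,0.12,0,-1],[-0.2,-0.07,0.01,0,0.12,0,-1],[-0.2,-0.07,0.01,0,0.12,0,-1],[-0.2,-0.07,0.01,0,0.12,0,-1]]
  ]
}}

```text
time: 6.08
tool_pos: [0.5131, -0.2822, 0.1613]
tcp_rot: [-2.179, -2.071, -0.205]
wrist_force: [-0.2, 0.6, -4.9]
width: 0.693
grip_force: 56.2
```

Call:
{"fn": "jog_arm", "kwargs": {
  "increments": [
    [[-0.2,-0.07,0.01,0,0.12,0,-1],[-0.2,-0.07,0.01,0,0.12,0,-1],[-0.2,-0.07,0.01,0,0.12,0,-1],[-0.2,-0.07,0.01,0,0.12,0,-1],[-0.1,-0.03,0,0,0.1,0,-1]]
  ]
}}

```text
time: 6.5
tool_pos: [0.5022, -0.3082, 0.1543]
tcp_rot: [-2.145, -2.038, -0.267]
wrist_force: [-0.2, 0.1, -5.3]
width: 0.697
grip_force: 56.2
```

```bash
python3 - <<'E'
from h import *
T=cur();print(lip(),np.round(read_state()["q"],2))
G=lipgoal([.498,-.34,.048],20);print(G[0]);plan(T,G,10)
E
```

```text
(array([ 0.5007, -0.3366,  0.0791]), np.float64(14.21)) [-0.69  0.31  1.86  0.22  1.13 -0.74]
[ 0.49907398 -0.31937541  0.12575264]
10 [-0.06 -0.01  0.08 -0.    0.1   0.  ]
```

Now lower to the pouring point at a 20° tilt, then look.

Call:
{"fn": "jog_arm", "kwargs": {
  "increments": [
    [[-0.06,-0.01,0.08,0,0.1,0,-1],[-0.06,-0.01,0.08,0,0.1,0,-1],[-0.06,-0.01,0.08,0,0.1,0,-1],[-0.06,-0.01,0.08,0,0.1,0,-1],[-0.06,-0.01,0.08,0,0.1,0,-1]]
  ]
}}

```text
time: 6.92
tool_pos: [0.5009, -0.3126, 0.1404]
tcp_rot: [-2.114, -2.01, -0.32]
wrist_force: [-0.2, -0.2, -4.5]
width: 0.696
grip_force: 56.2
```

Call:
{"fn": "jog_arm", "kwargs": {
  "increments": [
    [[-0.06,-0.01,0.08,0,0.1,0,-1],[-0.06,-0.01,0.08,0,0.1,0,-1],[-0.06,-0.01,0.08,0,0.1,0,-1],[-0.06,-0.01,0.08,0,0.1,0,-1],[-0.06,-0.01,0.08,0,0.1,0,-1]]
  ]
}}

```text
time: 7.33
tool_pos: [0.4992, -0.3175, 0.1263]
tcp_rot: [-2.084, -1.981, -0.372]
wrist_force: [-0.3, -0.1, -4.0]
width: 0.701
grip_force: 56.2
```

```bash
cat >> h.py <<'E'
def look(name):
    "pink points in scoop-related tool frame (wrist) and a picture pair"
    p,d,c=wrist(name+"w"); T=cur(); W=cloud(d,c); Q=T[1].inv().apply((W-T[0]).reshape(-1,3)).reshape(W.shape)
    hsv=cv2.cvtColor(p,cv2.COLOR_BGR2HSV)
    pink=((hsv[...,0]<12)|(hsv[...,0]>168))&(hsv[...,1]>70)&(Q[...,2]<.13)&(Q[...,2]>.02)&(abs(Q[...,1])<.03)&(d>0)
    if pink.sum()>20: print("pink",pink.sum(),"x",np.round(np.percentile(Q[pink][:,0],[2,98]),3),"z",np.round(np.percentile(Q[pink][:,2],[2,50,98]),3))
    s,_=viewer.read_camera("scene"); t,_=viewer.read_camera("top")
    cv2.imwrite(f"pics/{name}.png",np.hstack([cv2.resize(s[130:330,180:430],(500,400)),cv2.resize(t[140:280,230:380],(300,280)).copy() if 0 else cv2.resize(t[140:280,250:355],(300,400))]))
    print(lip(),read_state()["time"],np.round(read_state()["wrist_force"],1))
E
python3 - <<'E'
from h import *
look("a")
E
```

```text
pink 24831 x [-0.016  0.04 ] z [0.032 0.034 0.039]
(array([ 0.4978, -0.3378,  0.0482]), np.float64(20.2)) 7.4833 [-0.1 -0.6 -4.6]
```

View pics/a.png

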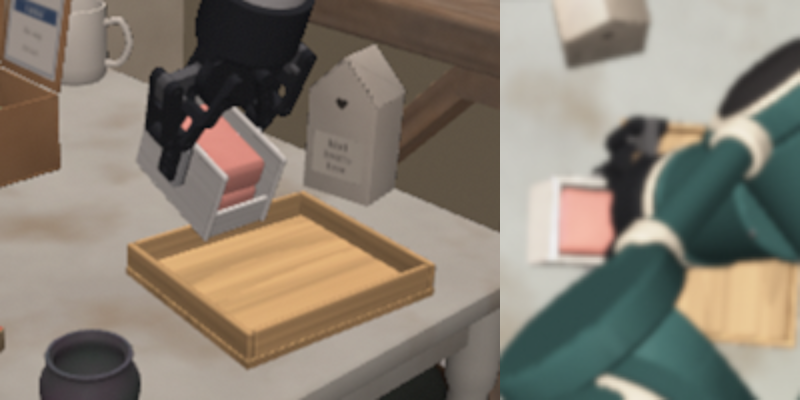

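The picture shows the tilted scoop with its lip at (225,225) over the tray's near edge, both bars still in. I continue the slow tipping about the lip.

Call:
{"fn": "jog_arm", "kwargs": {
  "increments": [
    [[-0.012,0,-0.008,0,0.05,0,-1],[-0.012,0,-0.008,0,0.05,0,-1],[-0.012,0,-0.008,0,0.05,0,-1],[-0.012,0,-0.008,0,0.05,0,-1],[-0.012,0,-0.008,0,0.05,0,-1]]
  ]
}}

```text
time: 7.9
tool_pos: [0.4991, -0.3196, 0.1272]
tcp_rot: [-2.069, -1.967, -0.396]
wrist_force: [0.3, 0.2, -4.3]
width: 0.7
grip_force: 56.2
```

Call:
{"fn": "jog_arm", "kwargs": {
  "increments": [
    [[-0.012,0,-0.008,0,0.05,0,-1],[-0.012,0,-0.008,0,0.05,0,-1],[-0.012,0,-0.008,0,0.05,0,-1],[-0.012,0,-0.008,0,0.05,0,-1],[-0.012,0,-0.008,0,0.05,0,-1]]
  ]
}}

```text
time: 8.32
tool_pos: [0.4989, -0.3217, 0.1274]
tcp_rot: [-2.053, -1.951, -0.421]
wrist_force: [0.8, 0.0, -4.8]
width: 0.692
grip_force: 56.2
```

Call:
{"fn": "jog_arm", "kwargs": {
  "increments": [
    [[-0.012,0,-0.008,0,0.05,0,-1],[-0.012,0,-0.008,0,0.05,0,-1],[-0.012,0,-0.008,0,0.05,0,-1],[-0.012,0,-0.008,0,0.05,0,-1],[-0.012,0,-0.008,0,0.05,0,-1]]
  ]
}}

```text
time: 8.73
tool_pos: [0.4988, -0.3238, 0.1278]
tcp_rot: [-2.038, -1.936, -0.446]
wrist_force: [-0.5, 0.1, -4.0]
width: 0.692
grip_force: 56.2
```

```bash
python3 -c "
from h import *
look('b')"
```

```text
pink 24841 x [-0.016  0.04 ] z [0.033 0.034 0.04 ]
(array([ 0.4981, -0.3381,  0.0486]), np.float64(24.67)) 8.8833 [ 0.3  0.6 -4.3]
```

Call:
{"fn": "jog_arm", "kwargs": {
  "increments": [
    [[-0.012,0,-0.008,0,0.05,0,-1],[-0.012,0,-0.008,0,0.05,0,-1],[-0.012,0,-0.008,0,0.05,0,-1],[-0.012,0,-0.008,0,0.05,0,-1],[-0.012,0,-0.008,0,0.05,0,-1]]
  ]
}}

```text
time: 9.3
tool_pos: [0.4987, -0.326, 0.1281]
tcp_rot: [-2.022, -1.921, -0.47]
wrist_force: [-1.0, -0.8, -4.0]
width: 0.699
grip_force: 56.2
```

Call:
{"fn": "jog_arm", "kwargs": {
  "increments": [
    [[-0.012,0,-0.008,0,0.05,0,-1],[-0.012,0,-0.008,0,0.05,0,-1],[-0.012,0,-0.008,0,0.05,0,-1],[0,0,0,0,0,0,-1],[0,0,0,0,0,0,-1]]
  ]
}}

```text
time: 9.72
tool_pos: [0.4986, -0.3273, 0.1282]
tcp_rot: [-2.012, -1.912, -0.484]
wrist_force: [0.4, 0.5, -5.1]
width: 0.699
grip_force: 56.2
```

```bash
python3 -c "
from h import *
look('c')"
```

```text
pink 24843 x [-0.017  0.039] z [0.033 0.034 0.04 ]
(array([ 0.4981, -0.3381,  0.0486]), np.float64(27.06)) 9.8667 [-0.  -0.2 -4.5]
```

Call:
{"fn": "jog_arm", "kwargs": {
  "increments": [
    [[-0.012,0,-0.008,0,0.05,0,-1],[-0.012,0,-0.008,0,0.05,0,-1],[-0.012,0,-0.008,0,0.05,0,-1],[-0.012,0,-0.008,0,0.05,0,-1],[-0.012,0,-0.008,0,0.05,0,-1]]
  ]
}}

```text
time: 10.28
tool_pos: [0.4985, -0.3294, 0.1285]
tcp_rot: [-1.996, -1.897, -0.509]
wrist_force: [0.0, -0.4, -4.6]
width: 0.699
grip_force: 56.2
```

Call:
{"fn": "jog_arm", "kwargs": {
  "increments": [
    [[-0.012,0,-0.008,0,0.05,0,-1],[-0.012,0,-0.008,0,0.05,0,-1],[-0.012,0,-0.008,0,0.05,0,-1],[0,0,0,0,0,0,-1],[0,0,0,0,0,0,-1]]
  ]
}}

```text
time: 10.7
tool_pos: [0.4984, -0.3307, 0.1286]
tcp_rot: [-1.986, -1.887, -0.522]
wrist_force: [0.4, -0.5, -4.3]
width: 0.699
grip_force: 56.2
```

```bash
python3 -c "
from h import *
look('d')"
```

```text
pink 24825 x [-0.016  0.039] z [0.033 0.035 0.04 ]
(array([ 0.4981, -0.3382,  0.0485]), np.float64(29.46)) 10.85 [ 0.3  0.2 -5.1]
```

Call:
{"fn": "jog_arm", "kwargs": {
  "increments": [
    [[-0.012,0,-0.008,0,0.05,0,-1],[-0.012,0,-0.008,0,0.05,0,-1],[-0.012,0,-0.008,0,0.05,0,-1],[-0.012,0,-0.008,0,0.05,0,-1],[0,0,0,0,0,0,-1]]
  ]
}}

```text
time: 11.27
tool_pos: [0.4983, -0.3326, 0.1286]
tcp_rot: [-1.973, -1.875, -0.541]
wrist_force: [0.1, -0.3, -4.1]
width: 0.694
grip_force: 56.2
```

Call:
{"fn": "jog_arm", "kwargs": {
  "increments": [
    [[-0.012,0,-0.008,0,0.05,0,-1],[-0.012,0,-0.008,0,0.05,0,-1],[-0.012,0,-0.008,0,0.05,0,-1],[0,0,0,0,0,0,-1],[0,0,0,0,0,0,-1]]
  ]
}}

```text
time: 11.68
tool_pos: [0.4983, -0.3337, 0.1288]
tcp_rot: [-1.963, -1.866, -0.555]
wrist_force: [-0.2, 0.4, -4.7]
width: 0.699
grip_force: 56.2
```

```bash
python3 -c "
from h import *
look('e')"
```

```text
pink 24840 x [-0.016  0.039] z [0.033 0.035 0.04 ]
(array([ 0.4981, -0.3383,  0.0485]), np.float64(31.56)) 11.8333 [ 0.2  0.1 -5.1]
```

Call:
{"fn": "jog_arm", "kwargs": {
  "increments": [
    [[-0.012,0,-0.008,0,0.05,0,-1],[-0.012,0,-0.008,0,0.05,0,-1],[-0.012,0,-0.008,0,0.05,0,-1],[-0.012,0,-0.008,0,0.05,0,-1],[0,0,0,0,0,0,-1]]
  ]
}}

```text
time: 12.25
tool_pos: [0.4982, -0.3356, 0.1287]
tcp_rot: [-1.95, -1.853, -0.573]
wrist_force: [0.4, 0.1, -5.1]
width: 0.699
grip_force: 56.2
```

Call:
{"fn": "jog_arm", "kwargs": {
  "increments": [
    [[-0.012,0,-0.008,0,0.05,0,-1],[-0.012,0,-0.008,0,0.05,0,-1],[-0.012,0,-0.008,0,0.05,0,-1],[0,0,0,0,0,0,-1],[0,0,0,0,0,0,-1]]
  ]
}}

```text
time: 12.67
tool_pos: [0.4981, -0.3367, 0.1288]
tcp_rot: [-1.94, -1.843, -0.587]
wrist_force: [0.3, -0.6, -4.4]
width: 0.696
grip_force: 56.3
```

```bash
python3 -c "
from h import *
look('f')"
```

```text
pink 24820 x [-0.016  0.039] z [0.033 0.035 0.04 ]
(array([ 0.498 , -0.3383,  0.0484]), np.float64(33.66)) 12.8167 [-0.5 -0.1 -3.9]
```

Call:
{"fn": "jog_arm", "kwargs": {
  "increments": [
    [[-0.012,0,-0.008,0,0.05,0,-1],[-0.012,0,-0.008,0,0.05,0,-1],[-0.012,0,-0.008,0,0.05,0,-1],[0,0,0,0,0,0,-1],[0,0,0,0,0,0,-1]]
  ]
}}

```text
time: 13.23
tool_pos: [0.498, -0.3381, 0.1288]
tcp_rot: [-1.93, -1.834, -0.6]
wrist_force: [0.6, 0.3, -5.9]
width: 0.692
grip_force: 56.3
```

Call:
{"fn": "jog_arm", "kwargs": {
  "increments": [
    [[-0.012,0,-0.008,0,0.05,0,-1],[-0.012,0,-0.008,0,0.05,0,-1],[-0.012,0,-0.008,0,0.05,0,-1],[0,0,0,0,0,0,-1],[0,0,0,0,0,0,-1]]
  ]
}}

```text
time: 13.65
tool_pos: [0.498, -0.3394, 0.1287]
tcp_rot: [-1.92, -1.824, -0.614]
wrist_force: [0.4, -0.7, -4.9]
width: 0.7
grip_force: 56.3
```

```bash
python3 -c "
from h import *
look('g')"
```

```text
pink 24638 x [-0.017  0.038] z [0.033 0.035 0.046]
(array([ 0.498 , -0.3384,  0.0484]), np.float64(35.46)) 13.8 [-0. -0. -5.]
```

Call:
{"fn": "jog_arm", "kwargs": {
  "increments": [
    [[0,0,0,0,0,0,-1],[0,0,0,0,0,0,-1],[0,0,0,0,0,0,-1],[0,0,0,0,0,0,-1],[0,0,0,0,0,0,-1]]
  ]
}}

```text
time: 14.22
tool_pos: [0.498, -0.3392, 0.1289]
tcp_rot: [-1.92, -1.825, -0.614]
wrist_force: [0.1, -1.1, -4.1]
width: 0.698
grip_force: 56.3
```

```bash
python3 -c "
from h import *
look('i')"
```

```text
pink 24210 x [-0.016  0.033] z [0.033 0.035 0.062]
(array([ 0.498 , -0.3384,  0.0484]), np.float64(35.46)) 14.3667 [ 0.2  0.2 -5. ]
```

It has started sliding. I hold still and let it run.

Call:
{"fn": "jog_arm", "kwargs": {
  "increments": [
    [[0,0,0,0,0,0,-1],[0,0,0,0,0,0,-1],[0,0,0,0,0,0,-1],[0,0,0,0,0,0,-1],[0,0,0,0,0,0,-1]]
  ]
}}

```text
time: 14.78
tool_pos: [0.498, -0.3393, 0.1289]
tcp_rot: [-1.92, -1.825, -0.614]
wrist_force: [-0.2, -0.3, -5.5]
width: 0.697
grip_force: 56.3
```

Call:
{"fn": "jog_arm", "kwargs": {
  "increments": [
    [[0,0,0,0,0,0,-1],[0,0,0,0,0,0,-1],[0,0,0,0,0,0,-1],[0,0,0,0,0,0,-1],[0,0,0,0,0,0,-1]]
  ]
}}

```text
time: 15.2
tool_pos: [0.498, -0.3392, 0.1289]
tcp_rot: [-1.92, -1.825, -0.614]
wrist_force: [0.1, -0.5, -5.1]
width: 0.697
grip_force: 56.3
```

```bash
python3 -c "
from h import *
look('j')"
```

```text
pink 24073 x [-0.017  0.033] z [0.033 0.035 0.062]
(array([ 0.4981, -0.3384,  0.0484]), np.float64(35.46)) 15.35 [ 0.7  0.3 -5.2]
```

View pics/j.png

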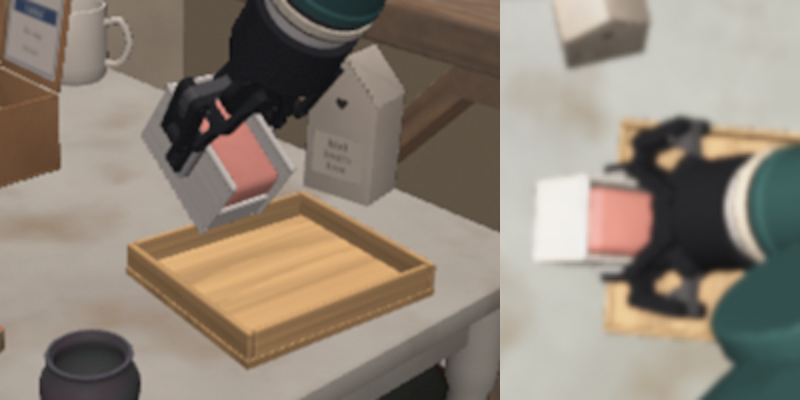

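The picture shows both bars shifted about 6 mm towards the sill at (265,190), so the lower bar has met the sill and the upper is still riding on it. I keep tipping.

Call:
{"fn": "jog_arm", "kwargs": {
  "increments": [
    [[-0.012,0,-0.008,0,0.05,0,-1],[-0.012,0,-0.008,0,0.05,0,-1],[-0.012,0,-0.008,0,0.05,0,-1],[0,0,0,0,0,0,-1],[0,0,0,0,0,0,-1]]
  ]
}}

```text
time: 15.77
tool_pos: [0.4979, -0.3407, 0.1287]
tcp_rot: [-1.91, -1.815, -0.627]
wrist_force: [0.1, 0.8, -5.4]
width: 0.7
grip_force: 56.3
```

Call:
{"fn": "jog_arm", "kwargs": {
  "increments": [
    [[-0.012,0,-0.008,0,0.05,0,-1],[-0.012,0,-0.008,0,0.05,0,-1],[-0.012,0,-0.008,0,0.05,0,-1],[0,0,0,0,0,0,-1],[0,0,0,0,0,0,-1]]
  ]
}}

```text
time: 16.18
tool_pos: [0.4979, -0.342, 0.1288]
tcp_rot: [-1.9, -1.805, -0.641]
wrist_force: [0.3, -1.2, -3.8]
width: 0.7
grip_force: 56.2
```

```bash
python3 -c "
from h import *
look('k')"
```

```text
pink 20032 x [-0.037  0.033] z [0.059 0.061 0.064]
(array([ 0.4981, -0.3385,  0.0485]), np.float64(37.25)) 16.3333 [-0.2  0.7 -3.6]
```

Call:
{"fn": "jog_arm", "kwargs": {
  "increments": [
    [[0,0,0,0,0,0,-1],[0,0,0,0,0,0,-1],[0,0,0,0,0,0,-1],[0,0,0,0,0,0,-1],[0,0,0,0,0,0,-1]]
  ]
}}

```text
time: 16.75
tool_pos: [0.4979, -0.3418, 0.1288]
tcp_rot: [-1.9, -1.805, -0.64]
wrist_force: [1.2, 1.3, -2.9]
width: 0.698
grip_force: 56.2
```

```bash
python3 -c "
from h import *
look('l')
T=cur()
plan(T,(T[0]+T[1].apply([.05,0,-.05]),T[1]),5)"
```

```text
pink 20035 x [-0.037  0.034] z [0.059 0.061 0.064]
(array([ 0.4981, -0.3385,  0.0484]), np.float64(37.26)) 16.9 [ 0.2 -0.2 -4.5]
5 [ 0.33 -0.   -0.33  0.    0.    0.  ]
```

View pics/l.png

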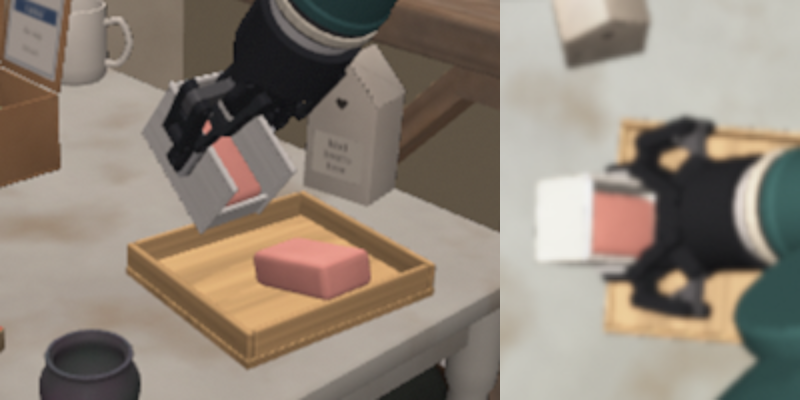

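The picture shows the upper bar lying flat in the tray at (312,267) and the lower bar still in the scoop at (235,170). I lift away and level out to the table spot beside the tray.

```bash
python3 - <<'E'
from h import *
T=cur();X=T
G=(np.array([.5465,-.195,.15]),toolrot(SX));r=plan(T,G,25)
for i in range(25):
    X=step(X,np.round(r,2))
    if i%4==0: print(np.round(X[0],3),np.round(X[0]+X[1].apply([-.046,0,.09]),3))
E
```

```text
25 [ 0.2   0.05  0.04 -0.   -0.25  0.  ]
[ 0.5   -0.336  0.131] [ 0.5   -0.321  0.032]
[ 0.507 -0.314  0.141] [ 0.507 -0.309  0.04 ]
[ 0.514 -0.291  0.147] [ 0.514 -0.297  0.047]
[ 0.521 -0.267  0.152] [ 0.52  -0.284  0.052]
[ 0.528 -0.243  0.154] [ 0.527 -0.27   0.056]
[ 0.536 -0.219  0.153] [ 0.534 -0.256  0.059]
[ 0.543 -0.195  0.15 ] [ 0.541 -0.241  0.06 ]
```

Call:
{"fn": "jog_arm", "kwargs": {
  "increments": [
    [[0.2,0,-0.27,0,0,0,-1],[0.2,0,-0.27,0,0,0,-1],[0.1,0.03,0,0,-0.12,0,-1],[0.2,0.05,0.04,0,-0.25,0,-1],[0.2,0.05,0.04,0,-0.25,0,-1]]
  ]
}}

```text
time: 17.32
tool_pos: [0.5027, -0.3288, 0.1565]
tcp_rot: [-1.944, -1.847, -0.583]
wrist_force: [-0.7, -0.1, -2.6]
width: 0.696
grip_force: 56.4
```

Call:
{"fn": "jog_arm", "kwargs": {
  "increments": [
    [[0.2,0.05,0.04,0,-0.25,0,-1],[0.2,0.05,0.04,0,-0.25,0,-1],[0.2,0.05,0.04,0,-0.25,0,-1],[0.2,0.05,0.04,0,-0.25,0,-1],[0.2,0.05,0.04,0,-0.25,0,-1]]
  ]
}}

```text
time: 17.73
tool_pos: [0.5115, -0.2993, 0.1661]
tcp_rot: [-2.024, -1.924, -0.466]
wrist_force: [0.6, 0.6, -3.0]
width: 0.701
grip_force: 56.4
```

Call:
{"fn": "jog_arm", "kwargs": {
  "increments": [
    [[0.2,0.05,0.04,0,-0.25,0,-1],[0.2,0.05,0.04,0,-0.25,0,-1],[0.2,0.05,0.04,0,-0.25,0,-1],[0.2,0.05,0.04,0,-0.25,0,-1],[0.2,0.05,0.04,0,-0.25,0,-1]]
  ]
}}

```text
time: 18.15
tool_pos: [0.5206, -0.2701, 0.1722]
tcp_rot: [-2.103, -1.998, -0.341]
wrist_force: [-0.2, -0.5, -3.0]
width: 0.697
grip_force: 56.4
```

Call:
{"fn": "jog_arm", "kwargs": {
  "increments": [
    [[0.2,0.05,0.04,0,-0.25,0,-1],[0.2,0.05,0.04,0,-0.25,0,-1],[0.2,0.05,0.04,0,-0.25,0,-1],[0.2,0.05,0.04,0,-0.25,0,-1],[0.2,0.05,0.04,0,-0.25,0,-1]]
  ]
}}

```text
time: 18.57
tool_pos: [0.5295, -0.24, 0.1744]
tcp_rot: [-2.177, -2.069, -0.208]
wrist_force: [-0.5, -0.2, -3.3]
width: 0.7
grip_force: 56.4
```

Call:
{"fn": "jog_arm", "kwargs": {
  "increments": [
    [[0.2,0.05,0.04,0,-0.25,0,-1],[0.2,0.05,0.04,0,-0.25,0,-1],[0.2,0.05,0.04,0,-0.25,0,-1],[0.2,0.05,0.04,0,-0.25,0,-1],[0.2,0.05,0.04,0,-0.25,0,-1]]
  ]
}}

```text
time: 18.98
tool_pos: [0.5385, -0.2098, 0.1726]
tcp_rot: [-2.247, -2.135, -0.068]
wrist_force: [0.1, -0.8, -3.3]
width: 0.697
grip_force: 56.4
```

```bash
python3 - <<'E'
from h import *
T=cur(); look("m")
plan(T,(np.array([.5465,-.197,.13]),toolrot(SX)),8)
E
```

```text
pink 20072 x [-0.038  0.032] z [0.058 0.06  0.063]
(array([ 0.5363, -0.2512,  0.1037]), np.float64(3.56)) 19.1333 [ 0.1 -0.1 -3.6]
8 [ 0.05  0.03  0.18  0.   -0.07  0.  ]
```

Call:
{"fn": "jog_arm", "kwargs": {
  "increments": [
    [[0.05,0.03,0.18,0,-0.07,0,-1],[0.05,0.03,0.18,0,-0.07,0,-1],[0.05,0.03,0.18,0,-0.07,0,-1],[0.05,0.03,0.18,0,-0.07,0,-1],[0.05,0.03,0.18,0,-0.07,0,-1]]
  ]
}}

```text
time: 19.55
tool_pos: [0.5432, -0.2021, 0.145]
tcp_rot: [-2.265, -2.151, -0.027]
wrist_force: [-0.7, 0.4, -3.8]
width: 0.694
grip_force: 56.4
```

Call:
{"fn": "jog_arm", "kwargs": {
  "increments": [
    [[0.05,0.03,0.18,0,-0.07,0,-1],[0.05,0.03,0.18,0,-0.07,0,-1],[0.05,0.03,0.18,0,-0.07,0,-1],[0,0,0,0,0,0,-1],[0,0,0,0,0,0,-1]]
  ]
}}

```text
time: 19.97
tool_pos: [0.5461, -0.1971, 0.1292]
tcp_rot: [-2.274, -2.162, -0.003]
wrist_force: [0.5, -0.0, -3.6]
width: 0.7
grip_force: 56.3
```

```bash
python3 - <<'E'
from h import *
T=cur(); print(T[0],T[1].as_matrix()[2].round(4))
plan(T,(np.array([.5465,-.197,.095]),toolrot(SX)),10)
p,d,c=wrist("n"); W=cloud(d,c); Q=T[1].inv().apply((W-T[0]).reshape(-1,3)).reshape(W.shape)
# scoop rim plane tilt in world: side-wall & back rims
s=(abs(Q[...,1])<.034)&(abs(Q[...,1])>.024)&(Q[...,2]<.036)&(Q[...,2]>.02)&(Q[...,0]<.046)&(Q[...,0]>-.02)&(d>0)
P=W[s]; A=np.c_[P[:,:2]-P[:,:2].mean(0),np.ones(len(P))]; print(len(P),"slope x,y deg, z",np.degrees(np.linalg.lstsq(A,P[:,2],rcond=None)[0][:2]),P[:,2].max(),np.percentile(P[:,2],[50,90]))
E
```

```text
[ 0.54613744 -0.1970857   0.12922585] [ 0.0035 -0.0012 -1.    ]
10 [ 0.    0.    0.11 -0.   -0.    0.  ]
8393 slope x,y deg, z [0.09641495 3.30446737] 0.10926780069181502 [0.10322288 0.10449548]
```

Call:
{"fn": "jog_arm", "kwargs": {
  "increments": [
    [[0,0,0.2,0,0,0,-1],[0,0,0.2,0,0,0,-1],[0,0,0.2,0,0,0,-1],[0,0,0.2,0,0,0,-1],[0,0,0.1,0,0,0,-1]]
  ]
}}

```text
time: 20.43
tool_pos: [0.5456, -0.1972, 0.1014]
tcp_rot: [-2.275, -2.161, -0.002]
wrist_force: [0.3, -0.1, -4.3]
width: 0.694
grip_force: 56.3
```

```bash
python3 - <<'E'
from h import *
T=cur(); p,d,c=wrist("n2"); W=cloud(d,c); hsv=cv2.cvtColor(p,cv2.COLOR_BGR2HSV)
Q=T[1].inv().apply((W-T[0]).reshape(-1,3)).reshape(W.shape)
s=((hsv[...,0]<12)|(hsv[...,0]>168))&(hsv[...,1]>70)&(abs(Q[...,1])<.018)&(Q[...,0]<.025)&(Q[...,0]>-.03)&(Q[...,2]<.075)&(d>0)
P=W[s]; A=np.c_[P[:,:2]-P[:,:2].mean(0),np.ones(len(P))]; r=np.linalg.lstsq(A,P[:,2],rcond=None)[0];print(T[0],len(P),np.degrees(r[:2]),r[2],P.mean(0))
E
```

```text
[ 0.54562719 -0.1971878   0.10141466] 12182 [-0.23013715  0.91520148] 0.04187343242126242 [ 0.54546594 -0.19804747  0.04187343]
```

Call:
{"fn": "jog_arm", "kwargs": {
  "increments": [
    [[0,0,0.1,0,0,0,-1],[0,0,0.1,0,0,0,-1],[0,0,0.1,0,0,0,-1],[0,0,0.05,0,0,0,-1],[0,0,0,0,0,0,-1]]
  ]
}}

```text
time: 20.9
tool_pos: [0.5462, -0.1973, 0.0919]
tcp_rot: [-2.275, -2.162, -0.003]
wrist_force: [0.6, -0.1, -4.4]
width: 0.698
grip_force: 56.3
```

Call:
{"fn": "jog_arm", "kwargs": {
  "increments": [
    [[0,0,0.02,0,0,0,-1],[0,0,0.02,0,0,0,-1],[0,0,0,0,0,0,-1],[0,0,0,0,0,0,-1],[0,0,0,0,0,0,-1]]
  ]
}}

```text
time: 21.32
tool_pos: [0.5465, -0.1974, 0.0913]
tcp_rot: [-2.276, -2.163, -0.004]
wrist_force: [-0.9, -0.1, -4.2]
width: 0.697
grip_force: 56.3
```

Call:
{"fn": "jog_arm", "kwargs": {
  "increments": [
    [[0,0,0.03,0,0,0,-1],[0,0,0.03,0,0,0,-1],[0,0,0,0,0,0,-1],[0,0,0,0,0,0,-1],[0,0,0,0,0,0,-1]]
  ]
}}

```text
time: 21.73
tool_pos: [0.5467, -0.1974, 0.0902]
tcp_rot: [-2.276, -2.163, -0.004]
wrist_force: [-2.0, 1.9, 6.1]
width: 0.691
grip_force: 57.1
```

```bash
python3 -c "
from h import *
s=read_state();print(s['tool_pos'],s['wrist_force'])"
```

```text
[ 0.54666519 -0.19735564  0.09020525] [-2.02050606  1.90640289  6.09433163]
```

Contact made. Release and rise.

Call:
{"fn": "jog_arm", "kwargs": {
  "increments": [
    [[0,0,0,0,0,0,0.45],[0,0,0,0,0,0,0.6],[0,0,0,0,0,0,0.8],[0,0,0,0,0,0,1],[0,0,0,0,0,0,1]]
  ]
}}

```text
time: 22.15
tool_pos: [0.5465, -0.1975, 0.0892]
tcp_rot: [-2.276, -2.163, -0.004]
wrist_force: [-1.3, 0.4, -0.1]
width: 1.0
grip_force: 0.0
```

Call:
{"fn": "jog_arm", "kwargs": {
  "increments": [
    [[0,0,0,0,0,0,1],[0,0,0,0,0,0,1],[0,0,0,0,0,0,1],[0,0,-0.1,0,0,0,1],[0,0,-0.3,0,0,0,1]]
  ]
}}

```text
time: 22.57
tool_pos: [0.5453, -0.197, 0.1003]
tcp_rot: [-2.274, -2.161, -0.002]
wrist_force: [-0.7, 0.3, -0.2]
width: 0.997
grip_force: 0.0
```

Call:
{"fn": "jog_arm", "kwargs": {
  "increments": [
    [[0,0,-0.5,0,0,0,1],[0,0,-0.8,0,0,0,1],[0,0,-0.8,0,0,0,1],[0,0,-0.8,0,0,0,1],[0,0,-0.8,0,0,0,1]]
  ]
}}

```text
time: 22.98
tool_pos: [0.5464, -0.1978, 0.2144]
tcp_rot: [-2.276, -2.163, -0.004]
wrist_force: [1.2, -0.6, 0.7]
width: 0.999
grip_force: 0.0
```

Call:
{"fn": "jog_arm", "kwargs": {
  "increments": [
    [[0,0,-0.5,0,0,0,1],[0,0,-0.2,0,0,0,1],[0,0,0,0,0,0,1],[0,0,0,0,0,0,1],[0,0,0,0,0,0,1]]
  ]
}}

```text
time: 23.4
tool_pos: [0.5455, -0.1975, 0.2319]
tcp_rot: [-2.274, -2.161, -0.002]
wrist_force: [0.3, -0.8, -0.0]
width: 1.002
grip_force: 0.0
```

```bash
python3 - <<'E'
from h import *
p,d,c=wrist("z"); W=cloud(d,c)
near=np.linalg.norm(W[...,:2]-[.547,-.1975],axis=-1)<.08
rim=near&(W[...,2]>.045)&(W[...,2]<.08)&(d>0); P=W[rim]; print("rim",rect(P),np.percentile(P[:,2],[50,95]))
s,_=viewer.read_camera("scene"); cv2.imwrite("pics/zz.png",np.hstack([cv2.resize(s[130:330,180:430],(440,352)),cv2.resize(p,(360,352))]))
E
```

```text
rim [ 546.6 -196.2   98.4   61.2   87. ] [0.06430804 0.06574054]
```

View pics/zz.png

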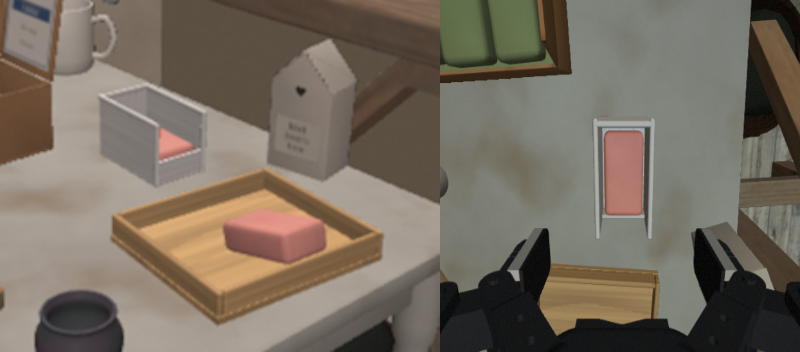

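The scoop stands upright at (153,135) with the lower bar inside, the upper bar lies in the tray at (275,235), and the gripper is clear of both.

```bash
python3 -c "
from workcell import bot
print(bot.finish_job())"
```

```text
the job is handed in; nothing more can be done
None
```

The job is handed in at about 23 s: the upper bar is in the tray, the scoop stands upright on the table beside it with the lower bar inside, and the gripper is clear of everything.

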